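Put insect setting boards away in their tray, all the same way round

ROBOT

A 6-joint arm with a two-finger parallel gripper is mounted at the origin on a cart in front of the work surface, level with it; the furniture and walls round the work are solid. World frame = base frame: x ahead of the robot, y to its left, z up, the work surface at z = 0. Lengths are in m, angles in rad, forces in N, time in s.
With the tool pointing down it reaches from about 0.25 to 0.725 m from the base axis. Payload 9.7 kg.
Tool frame: the origin (TCP) lies at the very end of the fingers, on their centre line; the grasp point (between the pads) lies 19 mm behind it; z points along the fingers, y is the line along which they close (so a half turn about z gives the same grasp; the last joint's range is limited). The gripper opens to 85 mm and grips with 20 to 120 N. Pads are 22 mm wide; open, the fingers measure 114 mm over their backs; the gripper's body (76 mm by 85 mm) begins 54 mm behind the grasp point. The pads swing forward as they close: fully open they stand 13 mm farther back than shut.
Start: joints at [-1.146, 0.087, 0.176, 1.66, 0, 1.571], TCP at [0.227, -0.501, 0.231] pointing down, gripper open.
Joint ranges: [-3.13, 3.13], [-0.85, 1.81], [-1.15, 1.24], [-2.2, 2.28], [-1.44, 1.52], [-3.14, 3.14]. Speed limits (rad/s): [2.22, 2.22, 2.57, 3.14, 3.14, 3.14].

INTERFACE

Orientations are given as [roll, pitch, yaw] about the fixed x, y, z axes, in that order (R = Rz(yaw) Ry(pitch) Rx(roll)).
In Python, from station import r, imaging, telemetry, ticket gives the robot as it stands (r), with the cameras (imaging), the readings (telemetry) and the job (ticket).
- The arm moves only by the tool inch_along, called after ">>>" as name(argument=value, ...), one argument or row to a line, values as JSON. Schema: {"type":"object","properties":{"rows":{"type":"object","properties":{"plan":{"type":"array","items":{"type":"array","items":{"type":"number"},"minItems":7,"maxItems":7},"minItems":1,"maxItems":12}},"additionalProperties":false,"required":["plan"]},"grip_n":{"type":"number"},"only":{"type":"string"},"quiet":{"type":"boolean"},"lines":{"type":"string"}},"required":["rows"],"additionalProperties":false}. rows is an object whose key "plan" holds a list of rows, 1 to 12 of them, each of 7 numbers: dx, dy, dz in fractions of the full range, 1 being 1 m, then a rotation vector rx, ry, rz in shares of 2 pi rad (1.0 is 2 pi rad), then the finger opening in m; each row is the pose to reach, as a shift and turn from the pose commanded when the call began, along the tool's axes at that moment; what a row does not reach only later rows make up. A row lasts 1/8 s, in which the tool goes at most 0.0625 m and 0.188 rad, less where a joint would pass 70% of its speed; a pose out of reach is approached as far as the arm can. The fingers move at their own pace and stop on an object; grip_n is the grip in N (left out, the last holds). Time passes only in rows, so rows that do not move let the fingers close. The tool returns the time, the measured TCP pose, the force, the opening and the grip force at its end. only (a regular expression) keeps the lines of the reply that match it, lines (a string "A,B") keeps lines A to B, and quiet returns only ok. Shift and turn numbers lie between -1 and 1, and a call with a number outside is refused. Input that does not fit is refused with a message, and nothing moves.
- telemetry.sense(): the state, without advancing time (a new reading comes with each control period).
- imaging.grab_frame(name): name is "side" or "top"; returns the picture (384x512x3 uint8, red, green, blue); there is no depth.
- imaging.get_calibration(name): a dict with "K" (3x3 intrinsics, pixels), "k1" (the pictures are not rectified: a ray, as slopes to the right and down, at radius r is drawn at 1 + k1 r^2 times it, then the intrinsics apply), "world_from_camera" (4x4, takes a point from camera to world coordinates). Camera axes: x right, y up, looking along -z (the intrinsics and any distortion apply to the point x, -y, -z); pixel columns grow to the right and rows downward; lengths in m; the calibration is good to about 2 mm. A picture is of the moment at which its call begins. get_calibration takes no time and is no camera call.
- ticket.finish_job(): hands the job in; it is judged then, once.
The state is a dict: "t": time; "joints": joint angles; "qvel": joint speeds; "joint_efforts": joint torques, N m; "position": TCP position; "orientation": TCP orientation; "force": force on the tool from outside, world axes, zero at the start; "torque": the same for the moment, N m; "finger_gap": finger opening in m; "finger_force": force on a finger pad.
Only numpy, scipy, OpenCV 4.12 (cv2) and the standard library are available. Lean on these libraries where they do the work, as an engineer would, in place of code of your own. Each camera call takes 0.05 s, during which the arm holds its last target. There are 200 camera calls.

TASK

Put the three wooden insect setting boards away in the aluminium tray: each lies flat in the bay that fits its width, grooved face up, with its raised tab end at the front of the tray, the side with the pull loop. Two of them are standing on end, so take hold of them and lay them down; do not let a board topple or fall, and leave the glass dish, the dish lid and the specimen jar where they are.

Things in the scene. Friction and masses are not known exactly. Their poses are not given: they have to be found in the camera images.
- tray: Low aluminium tray fixed on the bench, 134 mm (x) by 214 mm (y); floor 4 mm thick, walls and ribs 12 mm high over the bench. A steel pull loop sticks out 22 mm at the middle of its front (-x) edge. From +y to -y: narrow, medium, wide bay, running along x, parted by 20 mm wide ribs. Origin: centre of the underside, z up, x from front edge to back edge.
- bay_narrow (a point): Centre of the floor of the narrow bay (44 mm wide, 122 mm long), on the floor's surface, 4 mm above the bench; axes as the tray's.
- bay_medium (a point): Centre of the floor of the medium bay (54 mm wide, 122 mm long), on the floor's surface, 4 mm above the bench; axes as the tray's.
- bay_wide (a point): Centre of the floor of the wide bay (64 mm wide, 122 mm long), on the floor's surface, 4 mm above the bench; axes as the tray's.
- narrow_board: The narrow setting board: pale wooden block 110 mm long (x), 34 wide (y), 34 high (z), about 0.16 kg, a 10 mm groove along its top (+z). At its -x end a darker tab, 9 thick, board-wide, rises 13 above the top. Origin: centre of the underside; x away from the tab, z out of the grooved face. Starts standing on its plain end, tab end (-x) up, groove facing sideways.
- narrow_board_tab (a point): Middle of the outer face of the narrow board's tab end, 55 mm from the board's origin along its -x and 34 mm above the underside.
- medium_board: The medium setting board: pale wooden block 110 mm long (x), 44 wide (y), 34 high (z), about 0.16 kg, a 10 mm groove along its top (+z). At its -x end a darker tab, 9 thick, board-wide, rises 13 above the top. Origin: centre of the underside; x away from the tab, z out of the grooved face. Starts flat on the bench, groove up, turned at some angle.
- medium_board_tab (a point): Middle of the outer face of the medium board's tab end, 55 mm from the board's origin along its -x and 34 mm above the underside.
- wide_board: The wide setting board: pale wooden block 110 mm long (x), 54 wide (y), 34 high (z), about 0.16 kg, a 10 mm groove along its top (+z). At its -x end a darker tab, 9 thick, board-wide, rises 13 above the top. Origin: centre of the underside; x away from the tab, z out of the grooved face. Starts standing on its plain end, tab end (-x) up, groove facing sideways.
- wide_board_tab (a point): Middle of the outer face of the wide board's tab end, 55 mm from the board's origin along its -x and 34 mm above the underside.
- glass_dish: Round open glass sorting dish, 84 mm across, 26 mm high, on the bench; loose, to be left alone. Origin: centre of its underside.
- dish_lid: Shallow clear round dish lid, 65 mm across, 8 mm high, lying rim up on the bench; loose, to be left alone. Origin: centre of its underside.
- specimen_jar: Upright clear specimen jar with a brown screw lid, 68 mm across, 82 mm tall, behind the tray; loose, to be left alone. Origin: centre of its underside.

How it is judged:
By the outcome, as a careful person would: the job done as asked, in the order asked, and still so for the second after the job is handed in, with the robot touching nothing.
It also fails if it takes over 72 s, if anything falls off the work surface, if the arm or the gripper's body presses on something with over 40 N, if the wrist force passes 120 N, or if a joint passes its speed limit or range.

## Working session

There is one attempt and no reset: what is moved stays moved. The work goes in short steps, Python scripts to look and compute and a tool call to move; the robot and the scene stay as the last step left them, time stands still between calls to the robot, and variables do not carry over. Pictures are saved under pics/ and viewed, at most 10 in all, crops included, and the job is handed in when it is done.

```bash
ls; mkdir -p pics
```

Run:
```python
from station import r, imaging, telemetry, ticket
import cv2
for n in("side","top"):
    cv2.imwrite(f"pics/{n}0.png",imaging.grab_frame(n)[:,:,::-1]); c=imaging.get_calibration(n); print(n,c)
print(telemetry.sense())
```

```text
pics
station.py
side {'K': array([[455.40498449,   0.        , 250.20502193],
       [  0.        , 455.40498449, 189.68022713],
       [  0.        ,   0.        ,   1.        ]]), 'k1': 0.045929300627954604, 'world_from_camera': array([[ 0.95270622,  0.10016174, -0.28691199,  0.26396423],
       [-0.30307708,  0.38229642, -0.87292252, -1.15284557],
       [ 0.02225199,  0.91859516,  0.3945729 ,  0.47512607],
       [ 0.        ,  0.        ,  0.        ,  1.        ]])}
top {'K': array([[370.12297695,   0.        , 257.01238922],
       [  0.        , 370.12297695, 191.20901496],
       [  0.        ,   0.        ,   1.        ]]), 'k1': -0.07422008324535438, 'world_from_camera': array([[ 0.02018153,  0.98535025, -0.16934459,  0.40132057],
       [-0.99961856,  0.02308037,  0.0151668 , -0.35359368],
       [ 0.01885315,  0.16897391,  0.98544019,  0.95410161],
       [ 0.        ,  0.        ,  0.        ,  1.        ]])}
{'t': 0.1, 'joints': array([-1.14598240e+00,  8.74060647e-02,  1.75224642e-01,  1.65984400e+00,
        5.11789156e-05,  1.57078956e+00]), 'qvel': array([ 0.00089837, -0.001259  ,  0.00364115,  0.00130362,  0.00010516,
       -0.00083574]), 'joint_efforts': array([-9.93940048e-04, -5.21557760e+01,  4.65653694e+01,  1.60596130e-02,
       -3.83768520e-05,  7.66829544e-06]), 'position': array([ 0.22660559, -0.50090657,  0.23065923]), 'orientation': array([-3.14036356e+00, -5.11871991e-05,  4.24820631e-01]), 'force': array([-0.41395682, -0.1866866 , -0.79018952]), 'torque': array([ 0.01432326, -0.00412716, -0.01199716]), 'finger_force': 0.0, 'finger_gap': 0.08517837436739283}
```

View pics/side0.png

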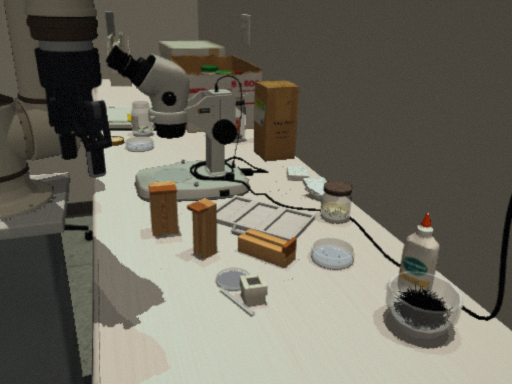

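View pics/top0.png

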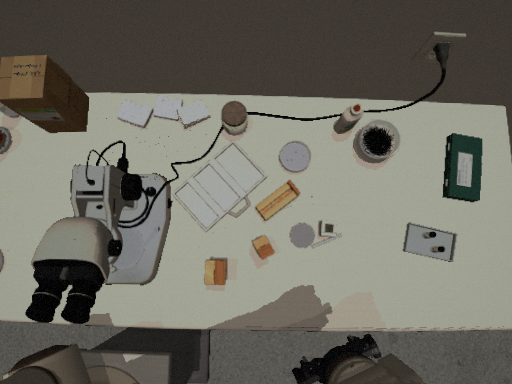

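The side view shows the boards standing at about (163,210) (wide) and (203,228) (narrow), and the medium one flat at (267,246). In the top view the tray is centred near (221,187) with its loop at (240,207). I'll crop both for accuracy.

Run:
```python
import cv2
t=cv2.imread("pics/top0.png");s=cv2.imread("pics/side0.png")
cv2.imwrite("pics/topc.png",cv2.resize(t[140:290,165:350],None,fx=4,fy=4,interpolation=cv2.INTER_CUBIC))
cv2.imwrite("pics/sidec.png",cv2.resize(s[175:280,140:335],None,fx=4,fy=4,interpolation=cv2.INTER_CUBIC))
```

```text
(no output)
```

View pics/topc.png

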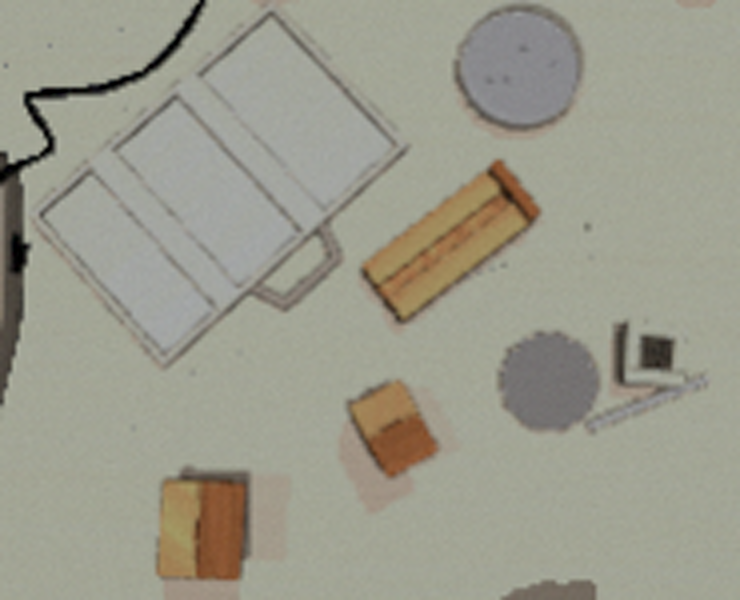

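View pics/sidec.png

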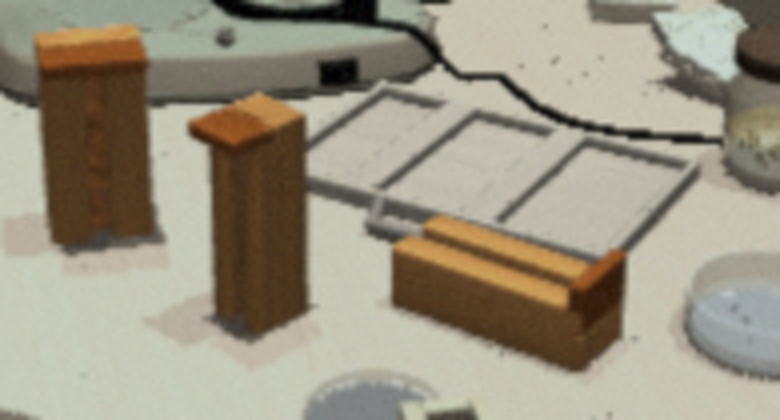

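Crops: the tray corners in the top crop are at (38,215), (272,10), (408,150) and (165,365). The wide board's groove faces about -y, the narrow one's faces (-x,-y), and the medium one's tab is at its upper right. I'll fit the known shapes to corners in both views, leaving height free as a check.

Create h.py:
```python
import numpy as np
from scipy.optimize import least_squares
from station import r, imaging, telemetry, ticket
C={n:imaging.get_calibration(n) for n in("side","top")}
def proj(n,P):
    c=C[n];T=np.linalg.inv(c["world_from_camera"]);p=np.atleast_2d(P)@T[:3,:3].T+T[:3,3]
    s=np.c_[p[:,0],-p[:,1]]/-p[:,2:];s=s*(1+c["k1"]*(s**2).sum(1,keepdims=True))
    return s*c["K"][0,0]+c["K"][:2,2]
def Rz(a): c,s=np.cos(a),np.sin(a);return np.array([[c,-s,0],[s,c,0],[0,0,1.]])
STAND=np.array([[0,0,1],[0,1,0],[-1,0,0.]])  # body x down, z horizontal
def fit(top,side,x0,stand=False):
    """rows: U V x y z (mm); fits x,y,z,yaw. yaw = dir of groove normal if standing"""
    top,side=np.array(top,float),np.array(side,float)
    M=STAND if stand else np.eye(3)
    def res(q,full=False):
        o=[]
        for n,d in(("top",top),("side",side)):
            o.append(proj(n,q[:3]+d[:,2:]/1000@(Rz(q[3])@M).T)-d[:,:2])
        return np.vstack(o) if full else np.vstack(o).ravel()
    s=least_squares(res,x0,loss="soft_l1",x_scale=[.1,.1,.1,1])
    return s.x,res(s.x,True)
def crop(d,u0,v0,f=4): d=np.array(d,float);d[:,0]=u0+(d[:,0]+.5)/f-.5;d[:,1]=v0+(d[:,1]+.5)/f-.5;return d
```

Create m.py:
```python
from h import *
T=lambda d:crop(d,165,140)
S=lambda d:crop(d,140,175)
J={"wide":(T([(160,480,-55,27,0),(245,480,-55,27,47),(242,578,-55,-27,47),(158,578,-55,-27,0)]),S([(37,31,-55,-27,0),(135,26,-55,27,0),(42,73,-46,-27,47),(148,68,-46,27,47),(52,243,55,-27,34),(155,237,55,27,34)]),[.2,-.28,.055,-1.57],True),
"narrow":(T([(403,378,-55,17,0),(348,403,-55,-17,0),(438,450,-55,17,47),(390,476,-55,-17,47)]),S([(190,128,-55,-17,47),(262,95,-55,-17,0),(305,112,-55,17,0),(235,152,-46,17,47),(218,320,55,-17,34),(250,335,55,17,34),(308,303,55,17,0)]),[.25,-.38,.055,-2.65],True),
"medium":(T([(540,213,-55,22,47),(500,160,-55,-22,47),(362,270,55,-22,34),(402,318,55,22,34)]),S([(393,240,55,22,34),(430,217,55,-22,34),(393,305,55,22,0),(625,251,-55,-22,47),(583,370,-55,22,0),(622,333,-55,-22,0)]),[.37,-.42,0,2.24],False),
"tray":(T([(38,215,67,107,12),(272,10,67,-107,12),(408,150,-67,-107,12),(165,365,-67,107,12)]),S([(383,83,67,107,12),(700,163,67,-107,12),(625,250,-67,-107,12)]),[.4,-.3,0,.8],False)}
for k,(a,b,x0,st) in J.items():
    x,e=fit(a,b,x0,st);print(k,x.round(4),"deg",np.degrees(x[3]).round(1));print(e.round(1).tolist())
    if k=="tray":
        for n,y in(("bn",75),("bm",6),("bw",-73)):
            pass
```

```bash
python3 m.py
```

```text
wide [ 0.3615 -0.2527  0.0552 -1.5761] deg -90.3
[[0.3, -0.4], [0.0, 0.2], [-0.1, 0.3], [-0.2, -0.3], [-1.4, -0.4], [0.2, -1.5], [0.1, 1.9], [0.7, 0.5], [-0.0, 0.7], [-0.2, -1.0]]
narrow [ 0.4411 -0.3718  0.054  -2.6298] deg -150.7
[[-0.4, -0.7], [0.1, 0.2], [0.7, -0.3], [-0.6, 0.4], [-1.1, -2.0], [-0.3, -0.9], [0.9, 0.1], [-0.3, 2.1], [-1.3, -1.9], [2.2, 0.8], [0.5, 2.4]]
medium [ 5.3990e-01 -4.1920e-01 -3.0000e-04  2.2601e+00] deg 129.5
[[0.7, -0.9], [-0.4, -1.3], [-0.4, -1.2], [0.5, 0.6], [-1.5, 1.3], [1.4, -1.5], [-1.7, -0.1], [0.6, -0.4], [-1.2, 1.0], [-0.1, 0.1]]
tray [ 0.5799 -0.2711 -0.0025  0.7692] deg 44.1
[[-2.4, -0.3], [0.3, -3.0], [0.8, -1.7], [0.2, 0.4], [-0.7, 0.0], [0.2, -0.5], [-4.2, 2.6]]
```

Heights match the known sizes. The tray residuals are too large, partly because I picked a hidden corner in the side view. I'll overlay the model, minus that corner, on an enlarged tray.

Create ov.py:
```python
from h import *
import cv2,sys
T=lambda d:crop(d,165,140)
q,e=fit(T([(38,215,67,107,12),(272,10,67,-107,12),(408,150,-67,-107,12),(165,365,-67,107,12)]),crop([(383,83,67,107,12),(700,163,67,-107,12)],140,175),[.58,-.27,0,.77]);print(q,e.round(1).tolist())
def draw(n,u0,v0,w,h,f):
    im=cv2.resize(cv2.imread(f"pics/{n}0.png")[v0:v0+h,u0:u0+w],None,fx=f,fy=f,interpolation=cv2.INTER_CUBIC)
    for x,y,z,c in((67,107,12,(0,0,255)),(61,101,12,(255,0,0)),(61,101,4,(0,160,0))):
        P=np.array([(x,y,z),(x,-y,z),(-x,-y,z),(-x,y,z)])/1000.
        p=(proj(n,q[:3]+P@Rz(q[3]).T)-[u0,v0]+.5)*f-.5
        cv2.polylines(im,[p.round().astype(int)],True,c,1)
    return im
a=draw("top",170,140,105,92,6);b=draw("side",205,190,115,60,5)
cv2.imwrite("pics/ov.png",a);cv2.imwrite("pics/ovs.png",b);print(a.shape,b.shape)
```

```bash
python3 ov.py
```

```text
[ 0.57847368 -0.27103995 -0.00350299  0.75733981] [[-2.5, -0.3], [0.8, -2.2], [0.9, -0.6], [-0.3, 0.8], [-0.7, 0.3], [-0.2, 0.3]]
(552, 630, 3) (300, 575, 3)
```

View pics/ov.png

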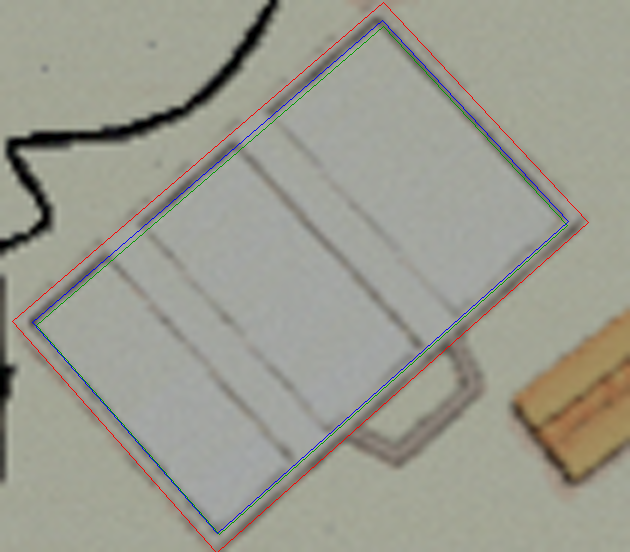

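The overlay shows the tray's inner outline (blue) on the floor's dark edge lines to within about 1 to 2 crop pixels, which is under 1 mm. The bays and loop lie as expected. I'll refit with inner-edge points and set up the geometry helper.

Create g.py:
```python
from h import *
from scipy.spatial.transform import Rotation as Ro
TRAY=np.array([.579,-.271,0]);TY=.757
def set_tray(x,y,a):
    global TRAY,TY;TRAY=np.array([x,y,0.]);TY=a
BAY={"narrow":.079,"medium":.010,"wide":-.069}
STD={"narrow":([.4411,-.3718,.055],-2.6298),"wide":([.3615,-.2527,.055],-1.5761)}
def tool(p,Rb,xb,zb,phi,s):
    phi=np.radians(phi);y=s*Rb[:,1];z=np.cos(phi)*Rb[:,0]-np.sin(phi)*Rb[:,2]
    return np.array(p)+Rb@[xb/1000,0,zb/1000],np.c_[np.cross(y,z),y,z]
def stand(k): p,a=STD[k];return np.array(p),Rz(a)@STAND
def flat(k,up=0): return TRAY+Rz(TY)@[0,BAY[k],.004+up],Rz(TY)
def cur():
    s=telemetry.sense();return np.array(s["position"]),Ro.from_euler("xyz",s["orientation"]).as_matrix()
def show(name,p,R,frm=None):
    p0,R0=frm or cur()
    d=R0.T@(p-p0);w=Ro.from_matrix(R0.T@R).as_rotvec()
    print(name,"d",d.round(4),"w",w.round(3),"| world",p.round(3),"ang",round(np.linalg.norm(w),2))
```

Run:
```python
from g import *
t=crop([(35,325,61,101,8),(383,25,61,-101,8),(566,222,-61,-101,8),(218,532,-61,101,8),
 (107,258,61,57,12),(292,457,-61,57,12),(240,148,61,-17,12),(425,345,-61,-17,12)],170,140,6)
s=crop([(383,83,67,107,12),(700,163,67,-107,12)],140,175)
print(*fit(t,s,[.58,-.27,0,.77]))
from scipy.optimize import least_squares
f=lambda q:(proj("top",[q[0],q[1],0]+t[:,2:]/1000@Rz(q[2]).T)-t[:,:2]).ravel()
o=least_squares(f,[.58,-.27,.77]);print("z=0",o.x,np.abs(f(o.x)).max())
p,R=stand("narrow");p,R=tool(p,R,-22,14.5,60,1)
show("pre",p-.09*R[:,2],R);show("grasp",p,R,(p-.09*R[:,2],R))
```

```text
[ 0.57878105 -0.27091696 -0.00317594  0.75713259] [[-0.26767469 -0.36989694]
 [-0.1275105  -0.49219469]
 [ 0.2685298  -0.01065224]
 [-0.03056616  0.08455768]
 [ 0.34838627 -0.63208207]
 [ 0.4318227   0.94652845]
 [-0.32864419 -0.83545805]
 [-0.17688271  0.47313115]
 [-0.63349915  0.19637819]
 [-0.12746683  0.12404211]]
z=0 [ 0.57799403 -0.27116952  0.7595988 ] 1.1317164547128868
pre d [ 0.1565 -0.0211  0.1087] w [ 0.044  1.046 -0.08 ] | world [ 0.361 -0.417  0.122] ang 1.05
grasp d [0.   0.   0.09] w [0. 0. 0.] | world [ 0.428 -0.379  0.077] ang 0.0
```

Careful with the scale: turns go in shares of 2 pi rad. That gives: 1.046 rad is 0.1665.

```bash
sed -i 's/TRAY=np.array(\[.579,-.271,0\]);TY=.757/TRAY=np.array([.5785,-.271,0]);TY=.758/' g.py
```

>>> inch_along(
  rows={"plan": [[0.1565, -0.0211, 0.1087, 0.007, 0.1665, -0.0127, 0.07], [0.1565, -0.0211, 0.1087, 0.007, 0.1665, -0.0127, 0.07], [0.1565, -0.0211, 0.1087, 0.007, 0.1665, -0.0127, 0.07], [0.1565, -0.0211, 0.1087, 0.007, 0.1665, -0.0127, 0.07], [0.1565, -0.0211, 0.1087, 0.007, 0.1665, -0.0127, 0.07], [0.1565, -0.0211, 0.1087, 0.007, 0.1665, -0.0127, 0.07], [0.1565, -0.0211, 0.1087, 0.007, 0.1665, -0.0127, 0.07], [0.1565, -0.0211, 0.1087, 0.007, 0.1665, -0.0127, 0.07]]},
  grip_n=80,
)

```text
t: 1.1
position: [0.3607, -0.4175, 0.1228]
orientation: [3.138, -1.044, 0.515]
force: [-0.3, -0.6, 0.2]
finger_gap: 0.07
finger_force: 0.0
```

Run:
```python
from g import *
import cv2
p,R=stand("narrow");p,R=tool(p,R,-22,14.5,60,1);show("grasp",p,R)
cv2.imwrite("pics/pre1.png",np.hstack([cv2.resize(imaging.grab_frame("top")[180:330,165:365],None,fx=2,fy=2),cv2.resize(imaging.grab_frame("side")[120:270,120:320],None,fx=2,fy=2)])[:,:,::-1]);print(telemetry.sense()["joints"].round(2))
```

```text
grasp d [-0.0004 -0.0006  0.0904] w [0.001 0.003 0.002] | world [ 0.428 -0.379  0.077] ang 0.0
[-1.31  0.29 -0.1   1.58  0.99  1.1 ]
```

View pics/pre1.png

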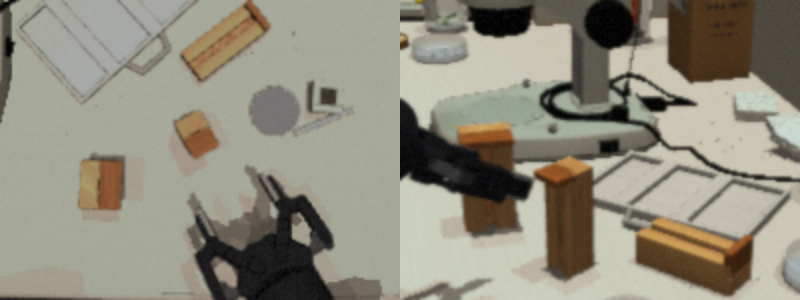

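The fingers straddle the line through the narrow board: their midpoint at (234,197) in the left half heads for the board top at (196,133). Advance and close.

>>> inch_along(
  rows={"plan": [[0, 0, 0.05, 0, 0, 0, 0.07], [0, 0, 0.09, 0, 0, 0, 0.07], [0, 0, 0.09, 0, 0, 0, 0.07], [0, 0, 0.09, 0, 0, 0, 0.03], [0, 0, 0.09, 0, 0, 0, 0.03], [0, 0, 0.09, 0, 0, 0, 0.03], [0, 0, 0.09, 0, 0, 0, 0.03], [0, 0, 0.09, 0, 0, 0, 0.03]]},
  grip_n=80,
)

```text
t: 2.2
position: [0.4284, -0.3804, 0.0786]
orientation: [3.135, -1.047, 0.516]
force: [-4.0, -1.6, 5.7]
finger_gap: 0.0328
finger_force: 78.5
```

In the tool's units: -1.047 rad is -0.1666.

>>> inch_along(
  rows={"plan": [[0.035, 0, -0.02, 0, 0, 0, 0.03], [0.09, 0, -0.05, 0, -0.0159, 0, 0.03], [0.121, 0, -0.07, 0, -0.0462, 0, 0.03], [0.121, 0, -0.07, 0, -0.0764, 0, 0.03], [0.121, 0, -0.07, 0, -0.1066, 0, 0.03], [0.121, 0, -0.07, 0, -0.1369, 0, 0.03], [0.121, 0, -0.07, 0, -0.1666, 0, 0.03], [0.121, 0, -0.07, 0, -0.1666, 0, 0.03]]},
)

```text
t: 3.2
position: [0.4299, -0.3781, 0.2169]
orientation: [3.141, 0.002, 0.515]
force: [-0.8, 0.1, -1.6]
finger_gap: 0.0326
finger_force: 79.3
```

Run:
```python
from g import *
p,R=flat("narrow",.0015)
for n,b,phi in(("yaw",.20,60),("tilt",.08,60),("down",0,60)):
    q,Q=tool(p,R,-22,14.5,phi,1)
    if n=="yaw": q,Q=np.array([.46,-.33,.22]),Ro.from_euler("xyz",[np.pi,0,np.arctan2(-R[0,1]*-1*-1,0)if 0 else np.arctan2(R[1,1],R[0,1])+np.pi/2]).as_matrix()
    show(n,q+[0,0,b if n!="yaw" else 0],Q)
```

```text
yaw d [ 0.0499 -0.027  -0.0032] w [ 2.000e-03 -1.000e-03  2.899e+00] | world [ 0.46 -0.33  0.22] ang 2.9
tilt d [ 0.1419 -0.0914  0.1166] w [ 0.754 -0.093  2.806] | world [ 0.508 -0.229  0.1  ] ang 2.91
down d [ 0.1421 -0.0915  0.1966] w [ 0.754 -0.093  2.806] | world [ 0.508 -0.229  0.02 ] ang 2.91
```

In the tool's units: 0.188 rad is 0.0299.

>>> inch_along(
  rows={"plan": [[0, 0, 0, 0, 0, 0.0299, 0.03], [0, 0, 0, 0, 0, 0.0598, 0.03], [0, 0, 0, 0, 0, 0.0891, 0.03], [0, 0, 0, 0, 0, 0.1194, 0.03], [0, 0, 0, 0, 0, 0.1496, 0.03], [0, 0, 0, 0, 0, 0.1783, 0.03], [0, 0, 0, 0, 0, 0.2085, 0.03], [0, 0, 0, 0, 0, 0.2387, 0.03], [0.02, -0.01, 0, 0, 0, 0.2674, 0.03], [0.03, -0.02, 0, 0, 0, 0.2976, 0.03], [0.04, -0.027, 0, 0, 0, 0.3263, 0.03], [0.05, -0.027, 0, 0, 0, 0.3565, 0.03]]},
)

```text
t: 4.7
position: [0.2876, -0.4383, 0.2173]
orientation: [-2.969, 0.027, -1.081]
force: [-0.0, 0.6, -1.7]
finger_gap: 0.0326
finger_force: 79.5
```

>>> inch_along(
  rows={"plan": [[0, 0, 0, 0, 0, 0.0299, 0.03], [0, 0, 0, 0, 0, 0.0598, 0.03], [0, 0, 0, 0, 0, 0.0891, 0.03], [0, 0, 0, 0, 0, 0.1049, 0.03]]},
)

```text
t: 5.2
position: [0.1684, -0.4636, 0.2177]
orientation: [-2.865, 0.127, -1.378]
force: [0.1, -0.5, -1.6]
finger_gap: 0.0328
finger_force: 79.6
```

Run:
```python
from g import *
p,R=flat("narrow",.0015);q,Q=tool(p,R,-22,14.5,60,1)
show("tilt",q+[0,0,.08],Q);print(telemetry.sense()["joints"].round(2))
```

```text
tilt d [-0.1491 -0.3265  0.2359] w [ 0.071 -0.226  0.995] | world [ 0.508 -0.229  0.1  ] ang 1.02
[-1.38  0.05  0.09  1.73  0.28  3.14]
```

Joint 6 runs opposite to what I assumed (yaw = q1 - q6 + π) and reached its limit. I'll turn the other way round.

Run:
```python
from g import *
for y in(-.4,.5):
    show(y,np.array([.40,-.38,.22]),Ro.from_euler("xyz",[np.pi,0,y]).as_matrix())
print(telemetry.sense()["t"])
```

```text
-0.4 d [-0.0377 -0.2334  0.0689] w [-0.316 -0.019 -0.988] | world [ 0.4  -0.38  0.22] ang 1.04
0.5 d [-0.0377 -0.2334  0.0689] w [-0.309 -0.173 -1.879] | world [ 0.4  -0.38  0.22] ang 1.91
5.2
```

In the tool's units: -1.879 rad is -0.2991.

>>> inch_along(
  rows={"plan": [[-0.0377, -0.2334, 0.0689, -0.0492, -0.0275, -0.2991, 0.03], [-0.0377, -0.2334, 0.0689, -0.0492, -0.0275, -0.2991, 0.03], [-0.0377, -0.2334, 0.0689, -0.0492, -0.0275, -0.2991, 0.03], [-0.0377, -0.2334, 0.0689, -0.0492, -0.0275, -0.2991, 0.03], [-0.0377, -0.2334, 0.0689, -0.0492, -0.0275, -0.2991, 0.03], [-0.0377, -0.2334, 0.0689, -0.0492, -0.0275, -0.2991, 0.03], [-0.0377, -0.2334, 0.0689, -0.0492, -0.0275, -0.2991, 0.03], [-0.0377, -0.2334, 0.0689, -0.0492, -0.0275, -0.2991, 0.03], [-0.0377, -0.2334, 0.0689, -0.0492, -0.0275, -0.2991, 0.03], [-0.0377, -0.2334, 0.0689, -0.0492, -0.0275, -0.2991, 0.03], [-0.0377, -0.2334, 0.0689, -0.0492, -0.0275, -0.2991, 0.03], [-0.0377, -0.2334, 0.0689, -0.0492, -0.0275, -0.2991, 0.03]]},
)

```text
t: 6.7
position: [0.4009, -0.3788, 0.2193]
orientation: [-3.14, 0.002, 0.5]
force: [-0.4, -0.4, -1.5]
finger_gap: 0.0328
finger_force: 80.0
```

Run:
```python
from g import *
for y in(2.2,):
    show(y,np.array([.45,-.33,.22]),Ro.from_euler("xyz",[np.pi,0,y]).as_matrix())
print(telemetry.sense()["joints"].round(2))
```

```text
2.2 d [ 0.0665 -0.0192 -0.0008] w [-0.003  0.    -1.7  ] | world [ 0.45 -0.33  0.22] ang 1.7
[-0.76  0.09  0.15  1.64 -0.    1.89]
```

In the tool's units: -1.7 rad is -0.2706.

>>> inch_along(
  rows={"plan": [[0.0665, -0.0192, 0, 0, 0, -0.0299, 0.03], [0.0665, -0.0192, 0, 0, 0, -0.0598, 0.03], [0.0665, -0.0192, 0, 0, 0, -0.0891, 0.03], [0.0665, -0.0192, 0, 0, 0, -0.1194, 0.03], [0.0665, -0.0192, 0, 0, 0, -0.1496, 0.03], [0.0665, -0.0192, 0, 0, 0, -0.1783, 0.03], [0.0665, -0.0192, 0, 0, 0, -0.2085, 0.03], [0.0665, -0.0192, 0, 0, 0, -0.2387, 0.03], [0.0665, -0.0192, 0, 0, 0, -0.2706, 0.03]]},
)

```text
t: 7.82
position: [0.4501, -0.3299, 0.2189]
orientation: [-3.139, -0.002, 2.189]
force: [0.9, -0.6, -1.8]
finger_gap: 0.0325
finger_force: 80.1
```

Run:
```python
from g import *
p,R=flat("narrow",.0015);q,Q=tool(p,R,-22,14.5,60,1)
show("tilt",q+[0,0,.1],Q);print(telemetry.sense()["joints"].round(2))
```

```text
tilt d [0.0486 0.1062 0.0988] w [-0.447 -0.392 -1.668] | world [ 0.508 -0.229  0.12 ] ang 1.77
[-0.63  0.11  0.17  1.64 -0.    0.32]
```

Careful with the scale: turns go in shares of 2 pi rad. That gives: -1.668 rad is -0.2655.

>>> inch_along(
  rows={"plan": [[0, 0, 0, -0.0711, -0.0624, -0.2655, 0.03], [0, 0, 0, -0.0711, -0.0624, -0.2655, 0.03], [0, 0, 0, -0.0711, -0.0624, -0.2655, 0.03], [0, 0, 0, -0.0711, -0.0624, -0.2655, 0.03], [0, 0, 0, -0.0711, -0.0624, -0.2655, 0.03], [0, 0, 0, -0.0711, -0.0624, -0.2655, 0.03], [0.0486, 0.1062, 0.05, -0.0711, -0.0624, -0.2655, 0.03], [0.0486, 0.1062, 0.05, -0.0711, -0.0624, -0.2655, 0.03], [0.0486, 0.1062, 0.07, -0.0711, -0.0624, -0.2655, 0.03], [0.0486, 0.1062, 0.0988, -0.0711, -0.0624, -0.2655, 0.03], [0.0486, 0.1062, 0.0988, -0.0711, -0.0624, -0.2655, 0.03], [0.0486, 0.1062, 0.0988, -0.0711, -0.0624, -0.2655, 0.03]]},
)

```text
t: 9.32
position: [0.5088, -0.2293, 0.1213]
orientation: [-3.141, 0.523, -2.388]
force: [-0.4, -1.3, -0.8]
finger_gap: 0.0328
finger_force: 80.3
```

Run:
```python
from g import *
import cv2
p,R=flat("narrow",.0015);q,Q=tool(p,R,-22,14.5,60,1)
show("down",q,Q);print(telemetry.sense()["joints"].round(2))
cv2.imwrite("pics/n1.png",np.hstack([cv2.resize(imaging.grab_frame("top")[120:270,150:350],None,fx=2,fy=2),cv2.resize(imaging.grab_frame("side")[90:270,100:340],None,fx=1.6667,fy=1.6667)])[:,:,::-1])
```

```text
down d [0.0506 0.0009 0.0877] w [-0.003 -0.001 -0.004] | world [ 0.508 -0.229  0.02 ] ang 0.01
[-0.68 -0.02 -0.22  1.29  0.52 -1.41]
```

View pics/n1.png

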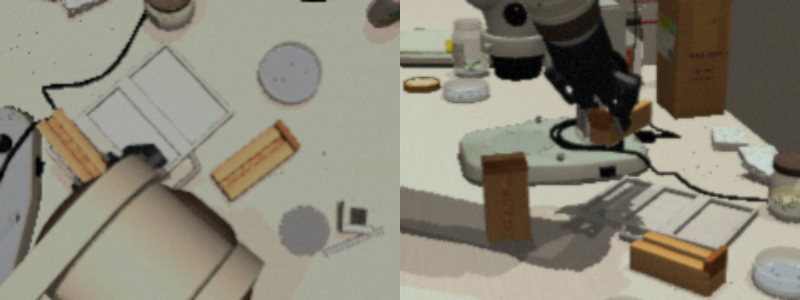

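The narrow board is held level, groove up, above the narrow bay, with its plain end at (50,120) in the left half. Lower it.

>>> inch_along(
  rows={"plan": [[0.02, 0, 0.035, 0, 0, 0, 0.03], [0.038, 0.001, 0.066, 0, 0, 0, 0.03], [0.045, 0.001, 0.078, 0, 0, 0, 0.03], [0.048, 0.001, 0.083, 0, 0, 0, 0.03], [0.05, 0.001, 0.0865, 0, 0, 0, 0.03], [0.05, 0.001, 0.0865, 0, 0, 0, 0.03], [0.05, 0.001, 0.0865, 0, 0, 0, 0.03]]},
)

```text
t: 10.3
position: [0.5082, -0.2284, 0.021]
orientation: [-3.139, 0.523, -2.384]
force: [-0.7, -0.4, -2.2]
finger_gap: 0.033
finger_force: 80.3
```

Run:
```python
from g import *
p,R=flat("narrow",0);q,Q=tool(p,R,-22,14.5,60,1);show("down",q,Q)
```

```text
down d [ 0.0015 -0.0002  0.0021] w [-0.003 -0.001 -0.001] | world [ 0.508 -0.229  0.019] ang 0.0
```

>>> inch_along(
  rows={"plan": [[0.0007, 0, 0.0013, 0, 0, 0, 0.03], [0.0007, 0, 0.0013, 0, 0, 0, 0.03]]},
)

```text
t: 10.55
position: [0.5079, -0.2281, 0.0188]
orientation: [-3.141, 0.523, -2.385]
force: [0.0, -0.2, -1.7]
finger_gap: 0.0329
finger_force: 80.3
```

>>> inch_along(
  rows={"plan": [[0.0005, 0, 0.001, 0, 0, 0, 0.03], [0.0005, 0, 0.001, 0, 0, 0, 0.03]]},
)

```text
t: 10.8
position: [0.508, -0.2282, 0.0184]
orientation: [-3.14, 0.523, -2.385]
force: [-4.4, 0.7, 5.5]
finger_gap: 0.0325
finger_force: 81.0
```

>>> inch_along(
  rows={"plan": [[0, 0, 0, 0, 0, 0, 0.05], [0, 0, 0, 0, 0, 0, 0.05], [0, 0, 0, 0, 0, 0, 0.05], [0, 0, -0.03, 0, 0, 0, 0.05], [0, 0, -0.09, 0, 0, 0, 0.05], [0, 0, -0.14, 0, 0, 0, 0.065], [0, 0, -0.16, 0, 0, 0, 0.065]]},
)

```text
t: 11.68
position: [0.4497, -0.2843, 0.1592]
orientation: [-3.136, 0.523, -2.384]
force: [0.5, 0.1, -0.7]
finger_gap: 0.0653
finger_force: 0.0
```

Add to g.py:
```python
MED=(np.array([.5399,-.4192,0]),Rz(2.2601))
```

Run:
```python
from g import *
q,Q=tool(*MED,-10,12,90,-1);show("premed",q+[0,0,.08],Q)
import cv2
cv2.imwrite("pics/n2.png",cv2.resize(imaging.grab_frame("top")[130:280,165:350],None,fx=4,fy=4)[:,:,::-1])
```

```text
premed d [ 0.0577 -0.1697  0.0453] w [0.423 0.403 1.597] | world [ 0.546 -0.427  0.092] ang 1.7
```

In the tool's units: 1.597 rad is 0.2542.

>>> inch_along(
  rows={"plan": [[0.0577, -0.1697, 0.0453, 0.0673, 0.0641, 0.2542, 0.065], [0.0577, -0.1697, 0.0453, 0.0673, 0.0641, 0.2542, 0.065], [0.0577, -0.1697, 0.0453, 0.0673, 0.0641, 0.2542, 0.065], [0.0577, -0.1697, 0.0453, 0.0673, 0.0641, 0.2542, 0.065], [0.0577, -0.1697, 0.0453, 0.0673, 0.0641, 0.2542, 0.065], [0.0577, -0.1697, 0.0453, 0.0673, 0.0641, 0.2542, 0.065], [0.0577, -0.1697, 0.0453, 0.0673, 0.0641, 0.2542, 0.065], [0.0577, -0.1697, 0.0453, 0.0673, 0.0641, 0.2542, 0.065], [0.0577, -0.1697, 0.0453, 0.0673, 0.0641, 0.2542, 0.065], [0.0577, -0.1697, 0.0453, 0.0673, 0.0641, 0.2542, 0.065], [0.0577, -0.1697, 0.0453, 0.0673, 0.0641, 0.2542, 0.065]]},
)

```text
t: 13.1
position: [0.5464, -0.4249, 0.0876]
orientation: [3.141, -0.004, 2.265]
force: [0.2, 0.3, -0.1]
finger_gap: 0.0648
finger_force: 0.0
```

Run:
```python
from g import *
q,Q=tool(*MED,-10,12,90,-1);show("med",q,Q);print(telemetry.sense()["joints"].round(2))
```

```text
med d [-0.0018 -0.0015  0.0755] w [ 0.001 -0.004  0.005] | world [ 0.546 -0.427  0.012] ang 0.01
[-0.66  0.43  0.31  1.46  0.    0.22]
```

View pics/n2.png

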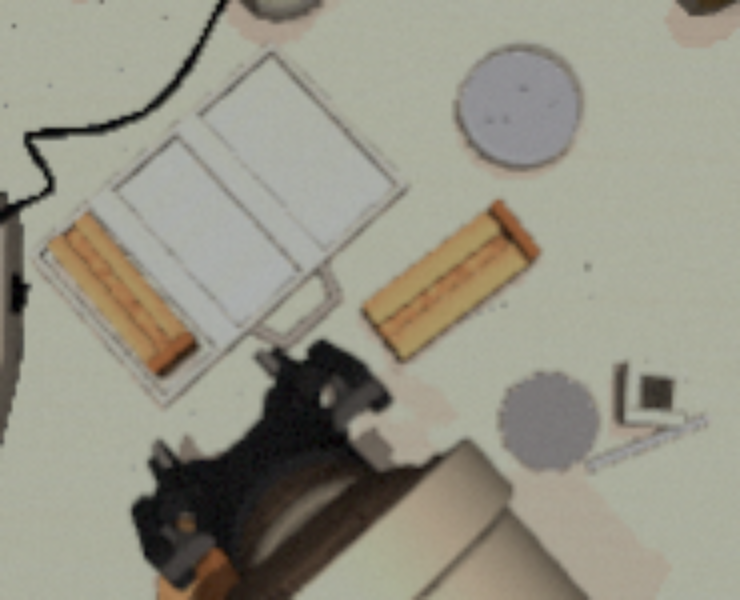

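The narrow board lies in its bay with the tab at the front, (172,355). Now down onto the medium board and grip.

In the tool's units: 0.005 rad is 0.0008.

>>> inch_along(
  rows={"plan": [[-0.001, -0.001, 0.03, 0, -0.0006, 0.0008, 0.065], [-0.001, -0.001, 0.06, 0, -0.0006, 0.0008, 0.065], [-0.0018, -0.0015, 0.0755, 0, -0.0006, 0.0008, 0.065], [-0.0018, -0.0015, 0.0755, 0, -0.0006, 0.0008, 0.065], [-0.0018, -0.0015, 0.0755, 0, -0.0006, 0.0008, 0.04], [-0.0018, -0.0015, 0.0755, 0, -0.0006, 0.0008, 0.04], [-0.0018, -0.0015, 0.0755, 0, -0.0006, 0.0008, 0.04], [-0.0018, -0.0015, 0.0755, 0, -0.0006, 0.0008, 0.04], [-0.0018, -0.0015, 0.06, 0, -0.0006, 0.0008, 0.04], [-0.0018, -0.0015, 0, 0, -0.0006, 0.0008, 0.04]]},
)

```text
t: 14.35
position: [0.5446, -0.4261, 0.0857]
orientation: [-3.14, -0.007, 2.256]
force: [0.9, -1.2, -1.5]
finger_gap: 0.0414
finger_force: 82.3
```

Run:
```python
from g import *
p,R=flat("medium",.0015);q,Q=tool(p,R,-10,12,90,-1);show("over",q+[0,0,.06],Q);show("down",q,Q)
```

```text
over d [0.1078 0.1137 0.0088] w [-0.006 -0.005  1.498] | world [ 0.564 -0.271  0.078] ang 1.5
down d [0.1074 0.1138 0.0688] w [-0.006 -0.005  1.498] | world [ 0.564 -0.271  0.018] ang 1.5
```

In the tool's units: 1.498 rad is 0.2384.

>>> inch_along(
  rows={"plan": [[0.02, 0.02, -0.02, 0, 0, 0.0299, 0.04], [0.03, 0.03, -0.02, 0, 0, 0.0598, 0.04], [0.04, 0.04, -0.02, 0, 0, 0.0891, 0.04], [0.05, 0.05, -0.02, 0, 0, 0.1194, 0.04], [0.06, 0.06, -0.02, 0, 0, 0.148, 0.04], [0.075, 0.075, -0.02, 0, 0, 0.1783, 0.04], [0.09, 0.09, -0.02, 0, 0, 0.2085, 0.04], [0.1078, 0.1137, 0, 0, 0, 0.2384, 0.04], [0.1078, 0.1137, 0.0088, -0.001, -0.0008, 0.2384, 0.04], [0.1078, 0.1137, 0.0088, -0.001, -0.0008, 0.2384, 0.04]]},
)

```text
t: 15.6
position: [0.5658, -0.2721, 0.0795]
orientation: [3.135, -0.0, 0.761]
force: [-0.0, 0.1, -2.1]
finger_gap: 0.0423
finger_force: 82.3
```

Run:
```python
from g import *
import cv2
p,R=flat("medium",.0015);q,Q=tool(p,R,-10,12,90,-1);show("down",q,Q)
cv2.imwrite("pics/m1.png",cv2.resize(imaging.grab_frame("top")[130:280,165:350],None,fx=4,fy=4)[:,:,::-1])
```

```text
down d [-0.0001 -0.0025  0.062 ] w [ 0.007 -0.     0.003] | world [ 0.564 -0.271  0.018] ang 0.01
```

In the tool's units: 0.007 rad is 0.0011.

>>> inch_along(
  rows={"plan": [[0, -0.0025, 0.03, 0.0011, 0, 0.0005, 0.04], [0, -0.0025, 0.05, 0.0011, 0, 0.0005, 0.04], [0, -0.0025, 0.058, 0.0011, 0, 0.0005, 0.04], [0, -0.0025, 0.061, 0.0011, 0, 0.0005, 0.04], [0, -0.0025, 0.062, 0.0011, 0, 0.0005, 0.04], [0, -0.0025, 0.062, 0.0011, 0, 0.0005, 0.04]]},
)

```text
t: 16.4
position: [0.565, -0.2709, 0.019]
orientation: [3.14, -0.001, 0.755]
force: [-4.4, 0.1, 6.1]
finger_gap: 0.042
finger_force: 83.3
```

>>> inch_along(
  rows={"plan": [[0, 0, 0.001, 0, 0, 0, 0.04], [0, 0, 0.001, 0, 0, 0, 0.04]]},
)

```text
t: 16.65
position: [0.565, -0.2708, 0.0189]
orientation: [3.14, -0.001, 0.755]
force: [-7.2, 1.2, 13.1]
finger_gap: 0.0419
finger_force: 84.1
```

>>> inch_along(
  rows={"plan": [[0, 0, 0, 0, 0, 0, 0.056], [0, 0, 0, 0, 0, 0, 0.056], [0, 0, 0, 0, 0, 0, 0.056], [0, 0, -0.03, 0, 0, 0, 0.056], [0, 0, -0.08, 0, 0, 0, 0.056], [0, 0, -0.14, 0, 0, 0, 0.08], [0, 0, -0.18, 0, 0, 0, 0.08]]},
)

```text
t: 17.52
position: [0.5651, -0.2707, 0.1996]
orientation: [3.139, -0.002, 0.755]
force: [0.8, 0.0, 0.4]
finger_gap: 0.0799
finger_force: 0.0
```

Run:
```python
from g import *
p,R=stand("wide");q,Q=tool(p,R,-22,12.5,60,1);q-=.1*Q[:,2]
show("via",np.array([.40,-.40,.22]),Q);show("pre",q,Q);print(telemetry.sense()["joints"].round(2))
import cv2
cv2.imwrite("pics/m2.png",np.hstack([cv2.resize(imaging.grab_frame("top")[140:290,165:265],None,fx=4,fy=4),cv2.resize(imaging.grab_frame("side")[160:300,140:240],(400,600))])[:,:,::-1])
```

```text
via d [-0.2088 -0.0189 -0.0208] w [ 0.427  0.987 -0.732] | world [ 0.4  -0.4   0.22] ang 1.3
pre d [-0.2043 -0.081   0.0721] w [ 0.427  0.987 -0.732] | world [ 0.361 -0.352  0.127] ang 1.3
[-0.45  0.26  0.31  1.62  0.    1.94]
```

View pics/m2.png

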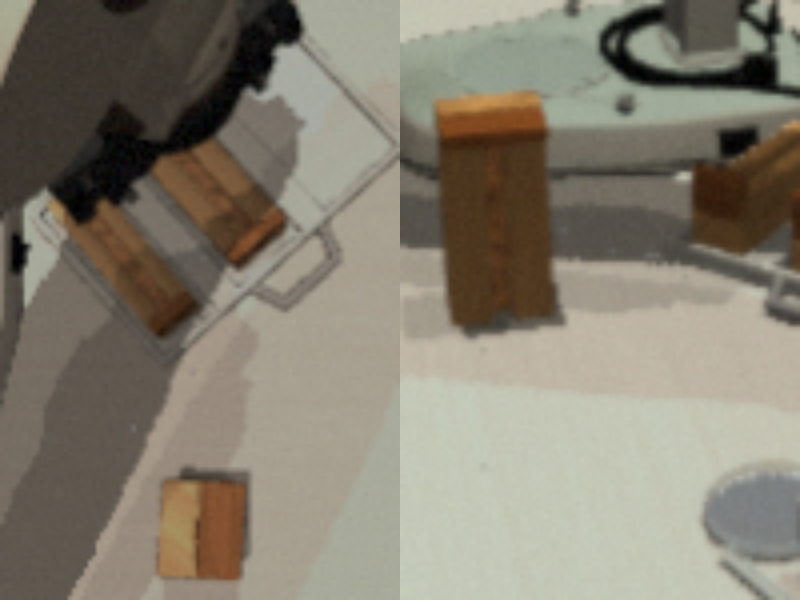

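Both boards sit in their bays with tabs at the front, (175,310) and (258,238), and the wide board is untouched. Go to a via point, then in front of the wide board.

In the tool's units: 0.987 rad is 0.1571.

>>> inch_along(
  rows={"plan": [[-0.2088, -0.0189, -0.0208, 0.068, 0.1571, -0.1165, 0.085], [-0.2088, -0.0189, -0.0208, 0.068, 0.1571, -0.1165, 0.085], [-0.2088, -0.0189, -0.0208, 0.068, 0.1571, -0.1165, 0.085], [-0.2088, -0.0189, -0.0208, 0.068, 0.1571, -0.1165, 0.085], [-0.2088, -0.0189, -0.0208, 0.068, 0.1571, -0.1165, 0.085], [-0.2088, -0.0189, -0.0208, 0.068, 0.1571, -0.1165, 0.085], [-0.2088, -0.0189, -0.0208, 0.068, 0.1571, -0.1165, 0.085], [-0.2088, -0.0189, -0.0208, 0.068, 0.1571, -0.1165, 0.085], [-0.2088, -0.0189, -0.0208, 0.068, 0.1571, -0.1165, 0.085], [-0.2088, -0.0189, -0.0208, 0.068, 0.1571, -0.1165, 0.085]]},
)

```text
t: 18.88
position: [0.3849, -0.3469, 0.1599]
orientation: [3.109, -0.983, 1.56]
force: [0.2, -0.1, 0.4]
finger_gap: 0.0851
finger_force: 0.0
```

Run:
```python
from g import *
p,R=stand("wide");q,Q=tool(p,R,-22,12.5,60,1);show("pre",q-.1*Q[:,2],Q);print(telemetry.sense()["joints"].round(2))
```

```text
pre d [-0.0302 -0.0244  0.0132] w [ 0.037  0.064 -0.002] | world [ 0.361 -0.352  0.127] ang 0.07
[-1.    0.75  0.58  2.28  0.5   0.35]
```

Joint 4 is at its limit with the 60° tilt. A 45° grasp on the wide board avoids that.

Run:
```python
from g import *
p,R=stand("wide");q,Q=tool(p,R,-16,14,45,1);show("pre",q-.09*Q[:,2],Q)
```

```text
pre d [-0.012  -0.0249  0.0268] w [ 0.036 -0.197 -0.007] | world [ 0.361 -0.33   0.135] ang 0.2
```

In the tool's units: -0.197 rad is -0.0314.

>>> inch_along(
  rows={"plan": [[-0.012, -0.0249, 0.0268, 0.0057, -0.0314, -0.0011, 0.085], [-0.012, -0.0249, 0.0268, 0.0057, -0.0314, -0.0011, 0.085], [-0.012, -0.0249, 0.0268, 0.0057, -0.0314, -0.0011, 0.085], [-0.012, -0.0249, 0.0268, 0.0057, -0.0314, -0.0011, 0.085]]},
)

```text
t: 19.38
position: [0.3615, -0.3311, 0.1346]
orientation: [3.139, -0.787, 1.567]
force: [-0.7, -0.3, 0.2]
finger_gap: 0.0854
finger_force: 0.0
```

Run:
```python
from g import *
p,R=stand("wide");q,Q=tool(p,R,-16,14,45,1);show("grasp",q,Q);print(telemetry.sense()["joints"].round(2))
```

```text
grasp d [ 0.0005 -0.0006  0.0905] w [ 0.002 -0.002  0.001] | world [ 0.361 -0.267  0.071] ang 0.0
[-0.98  0.55  0.34  2.06  0.41  0.45]
```

>>> inch_along(
  rows={"plan": [[0, 0, 0.03, 0, 0, 0, 0.085], [0, 0, 0.06, 0, 0, 0, 0.085], [0, 0, 0.0905, 0, 0, 0, 0.085], [0, 0, 0.0905, 0, 0, 0, 0.085]]},
)

```text
t: 19.88
position: [0.3612, -0.2654, 0.069]
orientation: [-3.14, -0.791, 1.565]
force: [-1.1, 0.4, -0.3]
finger_gap: 0.085
finger_force: 0.0
```

Run:
```python
from g import *
p,R=stand("wide");q,Q=tool(p,R,-16,14,45,1);show("grasp",q,Q);print(telemetry.sense()["joints"].round(2))
```

```text
grasp d [ 0.0005  0.0003 -0.0024] w [-0.001 -0.005 -0.   ] | world [ 0.361 -0.267  0.071] ang 0.01
[-0.91  0.45  0.08  1.87  0.45  0.5 ]
```

>>> inch_along(
  rows={"plan": [[0, 0, -0.002, 0, 0, 0, 0.085], [0, 0, -0.002, 0, 0, 0, 0.05], [0, 0, -0.002, 0, 0, 0, 0.05], [0, 0, -0.002, 0, 0, 0, 0.05], [0, 0, -0.002, 0, 0, 0, 0.05], [0.02, 0, -0.022, 0, 0, 0, 0.05], [0.06, 0, -0.062, 0, 0, 0, 0.05], [0.09, 0, -0.09, 0, 0, 0, 0.05], [0.1, 0, -0.1, 0, 0, 0, 0.05], [0.1, 0, -0.1, 0, 0, 0, 0.05]]},
  grip_n=80,
)

```text
t: 21.12
position: [0.3612, -0.2666, 0.2106]
orientation: [3.141, -0.788, 1.567]
force: [-0.2, -0.3, -3.3]
finger_gap: 0.0534
finger_force: 84.0
```

Run:
```python
from g import *
x=np.array
show("vert",x([.42,-.36,.22]),Ro.from_euler("xyz",[np.pi,0,1.566]).as_matrix());print(telemetry.sense()["joints"].round(2))
```

```text
vert d [-0.059   0.0592 -0.0726] w [ 0.001 -0.788  0.   ] | world [ 0.42 -0.36  0.22] ang 0.79
[-0.92  0.39  0.28  2.13  0.45  0.5 ]
```

In the tool's units: -0.788 rad is -0.1254.

>>> inch_along(
  rows={"plan": [[-0.059, 0.0592, -0.0726, 0, -0.1254, 0, 0.05], [-0.059, 0.0592, -0.0726, 0, -0.1254, 0, 0.05], [-0.059, 0.0592, -0.0726, 0, -0.1254, 0, 0.05], [-0.059, 0.0592, -0.0726, 0, -0.1254, 0, 0.05], [-0.059, 0.0592, -0.0726, 0, -0.1254, 0, 0.05], [-0.059, 0.0592, -0.0726, 0, -0.1254, 0, 0.05]]},
)

```text
t: 21.88
position: [0.4196, -0.3588, 0.2192]
orientation: [-3.14, -0.004, 1.567]
force: [-0.4, -0.0, -2.0]
finger_gap: 0.0533
finger_force: 84.6
```

Run:
```python
from g import *
p,R=flat("wide",.0015);q,Q=tool(p,R,-16,14,45,1);show("tilt",q+[0,0,.1],Q);show("high",np.array([.52,-.40,.2]),Q);print(telemetry.sense()["joints"].round(2))
```

```text
tilt d [0.0271 0.1947 0.0996] w [-0.902 -0.391 -2.188] | world [ 0.614 -0.332  0.12 ] ang 2.4
high d [-0.0409  0.1006  0.0189] w [-0.902 -0.391 -2.188] | world [ 0.52 -0.4   0.2 ] ang 2.4
[-0.71  0.09  0.16  1.64  0.    0.87]
```

In the tool's units: -2.188 rad is -0.3482.

>>> inch_along(
  rows={"plan": [[-0.0409, 0.1006, 0.0189, -0.1436, -0.0622, -0.3482, 0.05], [-0.0409, 0.1006, 0.0189, -0.1436, -0.0622, -0.3482, 0.05], [-0.0409, 0.1006, 0.0189, -0.1436, -0.0622, -0.3482, 0.05], [-0.0409, 0.1006, 0.0189, -0.1436, -0.0622, -0.3482, 0.05], [-0.0409, 0.1006, 0.0189, -0.1436, -0.0622, -0.3482, 0.05], [-0.0409, 0.1006, 0.0189, -0.1436, -0.0622, -0.3482, 0.05], [-0.0409, 0.1006, 0.0189, -0.1436, -0.0622, -0.3482, 0.05], [-0.0409, 0.1006, 0.0189, -0.1436, -0.0622, -0.3482, 0.05], [-0.0409, 0.1006, 0.0189, -0.1436, -0.0622, -0.3482, 0.05], [-0.0409, 0.1006, 0.0189, -0.1436, -0.0622, -0.3482, 0.05], [-0.0409, 0.1006, 0.0189, -0.1436, -0.0622, -0.3482, 0.05], [-0.0409, 0.1006, 0.0189, -0.1436, -0.0622, -0.3482, 0.05]]},
)

```text
t: 23.38
position: [0.5194, -0.4026, 0.1995]
orientation: [3.07, 0.759, -2.567]
force: [0.5, 0.6, -1.5]
finger_gap: 0.0531
finger_force: 85.2
```

Run:
```python
from g import *
p,R=flat("wide",.0015);q,Q=tool(p,R,-16,14,45,1);show("tilt",q+[0,0,.06],Q);print(telemetry.sense()["joints"].round(2))
```

```text
tilt d [-0.0031 -0.0045  0.1684] w [-0.056 -0.022 -0.132] | world [ 0.614 -0.332  0.08 ] ang 0.15
[-0.96  0.32  0.23  1.55  0.76 -1.59]
```

In the tool's units: -0.132 rad is -0.021.

>>> inch_along(
  rows={"plan": [[0, 0, 0, -0.0089, -0.0035, -0.021, 0.05], [-0.001, -0.002, 0.05, -0.0089, -0.0035, -0.021, 0.05], [-0.002, -0.003, 0.1, -0.0089, -0.0035, -0.021, 0.05], [-0.003, -0.0045, 0.14, -0.0089, -0.0035, -0.021, 0.05], [-0.0031, -0.0045, 0.1684, -0.0089, -0.0035, -0.021, 0.05], [-0.0031, -0.0045, 0.1684, -0.0089, -0.0035, -0.021, 0.05], [-0.0031, -0.0045, 0.1684, -0.0089, -0.0035, -0.021, 0.05]]},
)

```text
t: 24.25
position: [0.6147, -0.3323, 0.0804]
orientation: [3.14, 0.783, -2.389]
force: [0.2, -0.3, -1.4]
finger_gap: 0.0528
finger_force: 85.1
```

Run:
```python
from g import *
p,R=flat("wide",.0015);q,Q=tool(p,R,-16,14,45,1);show("down",q,Q);print(telemetry.sense()["joints"].round(2))
```

```text
down d [0.043  0.0004 0.0431] w [-0.003 -0.003 -0.004] | world [ 0.614 -0.332  0.02 ] ang 0.01
[-0.79  0.38  0.07  1.23  0.78 -1.53]
```

In the tool's units: -0.004 rad is -0.0006.

>>> inch_along(
  rows={"plan": [[0.02, 0, 0.02, -0.0005, -0.0005, -0.0006, 0.05], [0.032, 0, 0.032, -0.0005, -0.0005, -0.0006, 0.05], [0.038, 0, 0.038, -0.0005, -0.0005, -0.0006, 0.05], [0.041, 0, 0.041, -0.0005, -0.0005, -0.0006, 0.05], [0.043, 0, 0.043, -0.0005, -0.0005, -0.0006, 0.05], [0.043, 0, 0.043, -0.0005, -0.0005, -0.0006, 0.05]]},
)

```text
t: 25.0
position: [0.6152, -0.3314, 0.0207]
orientation: [-3.139, 0.785, -2.38]
force: [-0.7, 0.4, -2.2]
finger_gap: 0.0525
finger_force: 85.2
```

>>> inch_along(
  rows={"plan": [[0.0007, 0, 0.0007, 0, 0, 0, 0.05], [0.0007, 0, 0.0007, 0, 0, 0, 0.05]]},
)

```text
t: 25.25
position: [0.6153, -0.3314, 0.0203]
orientation: [-3.138, 0.786, -2.38]
force: [-3.6, 1.0, 5.1]
finger_gap: 0.0526
finger_force: 85.9
```

>>> inch_along(
  rows={"plan": [[0, 0, 0, 0, 0, 0, 0.066], [0, 0, 0, 0, 0, 0, 0.066], [0, 0, 0, 0, 0, 0, 0.066], [0, 0, -0.02, 0, 0, 0, 0.066], [0, 0, -0.06, 0, 0, 0, 0.066], [0, 0, -0.12, 0, 0, 0, 0.066], [0, 0, -0.18, 0, 0, 0, 0.066], [0, 0, -0.24, 0, 0, 0, 0.066], [0, 0, -0.3, 0, 0, 0, 0.066], [0, 0, -0.3, 0, 0, 0, 0.066]]},
)

```text
t: 26.5
position: [0.4595, -0.4802, 0.2346]
orientation: [-3.132, 0.784, -2.379]
force: [-0.1, -0.9, 0.0]
finger_gap: 0.0659
finger_force: 0.0
```

Run:
```python
from g import *
import cv2
a=cv2.resize(imaging.grab_frame("top")[110:260,165:315],None,fx=2.6,fy=2.6,interpolation=2);b=cv2.resize(imaging.grab_frame("side")[160:310,200:350],None,fx=2.6,fy=2.6,interpolation=2)
for k,w in(("narrow",34),("medium",44),("wide",54)):
    p,R=flat(k)
    for n,im,u0,v0 in(("top",a,165,110),("side",b,200,160)):
        P=np.array([(-55,-w/2,47),(-55,w/2,47),(-55,w/2,34),(55,w/2,34),(55,-w/2,34),(-55,-w/2,34)])/1000
        cv2.polylines(im,[((proj(n,p+P@R.T)-[u0,v0]+.5)*2.6-.5).round().astype(int)],True,(0,0,255),1)
cv2.imwrite("pics/fin.png",np.hstack([a,b])[:,:,::-1])
```

```text
(no output)
```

View pics/fin.png

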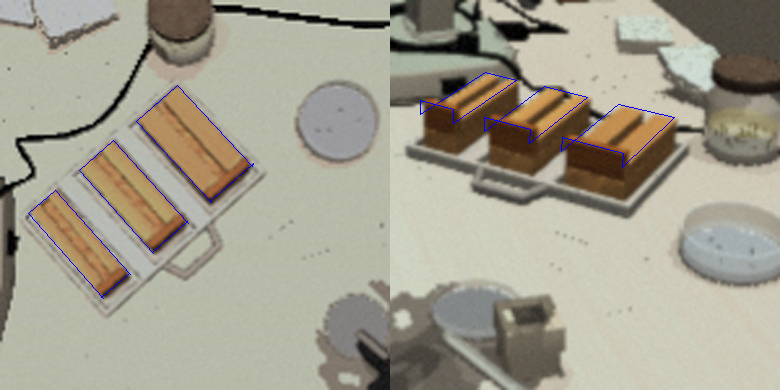

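All three boards lie in their bays, groove up, tabs toward the loop. In the left half the outlines match, with tab ends at (115,290), (170,240) and (230,185). The dish, lid and jar are in place.

```bash
python3 -c "
from station import r, imaging, telemetry, ticket
print(ticket.finish_job())"
```

```text
the job is handed in; nothing more can be done
None
```

I put all three setting boards flat in their bays, grooves up and tabs at the loop side, left the dish, lid and jar alone, and handed the job in at about 27 s of the 72 s; no verdict was returned.

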